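Show the inside of a measuring cup to the checking camera

ROBOT

A 6-joint arm with a two-finger parallel gripper is mounted at the origin on a cart in front of the work surface, level with it; the furniture and walls round the work are solid. World frame = base frame: x ahead of the robot, y to its left, z up, the work surface at z = 0. Lengths are in m, angles in rad, forces in N, time in s.
With the tool pointing down it reaches from about 0.275 to 0.825 m from the base axis. Payload 4.9 kg.
Tool frame: the origin (TCP) lies between the finger pads; the fingertips stand 17 mm ahead of it and the grasp point (between the pads) lies 2 mm behind it (env.finger_overhang is the distance from the TCP to the fingertips, in m); z points along the fingers, y is the line along which they close (so a half turn about z gives the same grasp; the last joint's range is limited). The gripper opens to 85 mm and grips with 20 to 120 N. Pads are 22 mm wide; open, the fingers measure 114 mm over their backs; the gripper's body (76 mm by 85 mm) begins 54 mm behind the grasp point. The pads swing forward as they close: fully open they stand 13 mm farther back than shut.
Start: joints at [1.174, 0.326, -0.193, 1.052, 0, 1.437], TCP at [0.143, 0.531, 0.248] pointing down, gripper open.
Joint ranges: [-2.65, 2.65], [-0.97, 1.79], [-1.3, 1.35], [-1.93, 2.1], [-1.47, 1.37], [-3.14, 3.14]. Speed limits (rad/s): [2.57, 2.57, 3.14, 3.14, 3.14, 3.14].

INTERFACE

Orientations are given as a rotation vector (axis times angle).
In Python, from bench import env, eyes gives the robot as it stands.
- The arm moves only by the tool arm_command, never from a script. Its argument "targets" is a list of rows, each an object of numbers: "tx", "ty", "tz": the shift along the tool's x, y, z in mm; "wx", "wy", "wz": the turn, a rotation vector about the tool's x, y, z in rad; "gripper": the opening, from 0 (shut) to 1 (fully open). In form: [{"tx": .., "ty": .., "tz": .., "wx": .., "wy": .., "wz": .., "gripper": ..}, ...]. A call has 1 to 20 rows; each row shifts and turns the commanded pose from where the row before left it, along the tool's axes as they then stand; what a row does not reach is not made up. A row lasts 1/12 s, in which the tool goes at most 41.7 mm and 7.16 degrees, less where a joint would pass 70% of its speed; a pose out of reach is approached as far as the arm can. A call is refused whole if a number of a shift passes 41.7 or a number of a turn 0.125, either way. A call with a gripper value outside its range is refused whole. The fingers move at their own pace and stop on an object; the grip force is fixed at half the most. Time passes only in rows, so rows that do not move let the fingers close. It gives the time, the measured TCP pose, the force, the opening and the grip force at its end, in the units of the state.
- env.observe(): the state, without advancing time (a new reading comes with each control period).
- eyes.capture(name): name is "scene" or "side" or "wrist"; returns a dict with "image" (384x512x3 uint8, blue, green, red), "mtx" (3x3 intrinsics, pixels), "world_to_cam" (4x4, takes a point from world to camera coordinates). Camera axes: x right, y down, z forward; pixel columns grow to the right and rows downward; lengths in m; the calibration is good to about 2 mm. A picture is of the moment at which its call begins. There is no depth.
- env.finish_job(): hands the job in; it is judged then, once.
The state is a dict: "t": time; "joint_positions": joint angles; "dq": joint speeds; "joint_torque": joint torques, N m; "tool_pos": TCP position; "tcp_rot": TCP orientation; "ft_force": force on the tool from outside, world axes, zero at the start; "torque": the same for the moment, N m; "gripper_width": finger opening in m; "grasp_force": force on a finger pad.
Only numpy, scipy, OpenCV 4.12 (cv2) and the standard library are available. Lean on these libraries where they do the work, as an engineer would, in place of code of your own. Each camera call takes 0.05 s, during which the arm holds its last target. There are 200 camera calls.

TASK

Lift the middle-sized of the three hanging measuring cups up and off its hook and hold it up to the small camera on its pole, handle pointing straight up, with the open side of the cup squarely facing the lens, its mouth centred in front of the lens and about 12 cm away from it. Finish while still holding it there, still and in the gripper alone; leave the other two cups hanging on their hooks, do not bump the camera or shift its head, and leave the mug, spice jar, teaspoon and tin standing or lying where they are.

Things in the scene. Friction and masses are not known exactly. Their poses are not given: they have to be found in the camera images.
- cup_middle: The middle-sized of three alike steel measuring cups: 58 mm across, 32 mm deep outside, about 0.11 kg. They hang on the stand's hooks in any order. Origin: inner top of the slot in its handle, where the hook carries it. z up along the handle, y across it, x out of the cup's bottom; the open side faces -x (hanging: away from the stand, towards the robot). Cup centre line at z = -113 mm.
- cup_small: The smallest of three alike steel measuring cups: 42 mm across, 24 mm deep outside, about 0.07 kg. They hang on the stand's hooks in any order. Origin: inner top of the slot in its handle, where the hook carries it. z up along the handle, y across it, x out of the cup's bottom; the open side faces -x (hanging: away from the stand, towards the robot). Cup centre line at z = -105 mm.
- cup_large: The largest of three alike steel measuring cups: 74 mm across, 40 mm deep outside, about 0.15 kg. They hang on the stand's hooks in any order. Origin: inner top of the slot in its handle, where the hook carries it. z up along the handle, y across it, x out of the cup's bottom; the open side faces -x (hanging: away from the stand, towards the robot). Cup centre line at z = -121 mm.
- cup_middle_grip (a point): Grip point on the middle cup's handle, 32 mm below its origin; same axes. All three handles: straight, 24 mm wide (y), 7 mm thick (x), from z = +7 to -84 mm of the cup's origin. Its upper part is an open loop of 7 mm bar, slot 10 to 17 mm wide from z = 0 to -32 mm. Grip across the 24 mm width, e.g. from above, the hook passing between the fingers.
- cup_middle_mouth (a point): Centre of the mouth (open rim plane) of the middle-sized cup; axes as cup_middle.
- cup_middle_bottom (a point): Centre of the outer bottom of the middle-sized cup, 32 mm behind the mouth; axes as cup_middle.
- stand: Fixed stand: wooden foot 100 x 300 x 14 mm, two 12 mm posts at y = -130 and +130 mm, 12 mm cross bar along y between their tops; nothing but the hook tips and cup handles (207 mm) is above z = 203 mm. Origin on the worktop under the bar's middle; z up, hooks point to -x (robot side) at y = -90, 0, +90 mm, a cup hanging on each, about 42 mm before the bar.
- hook_tip (a point): End of the upturned tip of the stand's middle hook (the others are alike); axes as stand. A hook is a 6 mm rod, its top at z = 200 mm, level along -x, bent up at x = -62 mm to a tip at x = -73, z = 207 mm. To take a cup off: raise it about 16 mm (over 7 mm clears the tip; at 26 mm the slot's lower end meets the rod), then draw it 45 mm or more along the stand's -x.
- camera: Fixed small camera on a stand: black round foot 90 mm across, 12 mm pole (behind the head) 260 mm high, grey head 36 x 70 x 46 mm. Origin on the worktop under the head; z up, the lens looks level along -x. Behind the camera, as the robot sees it, stands a tall cupboard: its front at about world x = 0.58 m, for y above 0.15 m; keep the arm clear of it.
- camera_head (a joint): Height setting of the camera head on its pole, m (0: lens 200 mm above the worktop; grows upward). Stiff clamp (about 40 N); not to be changed.
- lens (a point): Centre of the lens' front glass, 29 mm in front of the vertical through the camera's origin. Axes: the lens looks along -x, z is up.
- mug: White mug with a small leaf pattern, 82 x 112 x 94 mm, bystander; origin under its middle, z up.
- spice_jar: Spice jar with green cap, 46 mm across, 106 mm high, bystander; origin under its middle, z up.
- teaspoon: Steel teaspoon, 137 mm long, 13 mm high, lying on the worktop, bystander; origin under its middle, x along it.
- tin: Food tin, 75 mm across, 110 mm high, bystander; origin under its middle, z up.

How it is judged:
By the outcome, as a careful person would: the job done as asked, in the order asked, and still so for the second after the job is handed in, while the arm keeps its last pose, push and grip.
It also fails if it takes over 45 s, if anything falls off the work surface, if the arm or the gripper's body presses on something with over 40 N, if the wrist force passes 120 N, or if a joint passes its speed limit or range.

## Working session

There is one attempt and no reset: what is moved stays moved. The work goes in short steps, Python scripts to look and compute and a tool call to move; the robot and the scene stay as the last step left them, time stands still between calls to the robot, and variables do not carry over. Pictures are saved under pics/ and viewed, at most 10 in all, crops included, and the job is handed in when it is done.

Besides the shell and the picture viewer there is one more tool, called after ">>>" as name(argument=value, ...) on one line, values as JSON. arm_command: Moves the arm, as the interface text tells. Its arguments: {"type":"object","properties":{"targets":{"type":"array","items":{"type":"object","properties":{"tx":{"type":"number"},"ty":{"type":"number"},"tz":{"type":"number"},"wx":{"type":"number"},"wy":{"type":"number"},"wz":{"type":"number"},"gripper":{"type":"number"}}}}},"required":["targets"]}

```bash
mkdir -p pics; ls; python3 - <<'E'
from bench import env, eyes
import cv2,numpy as np
for n in ("scene","side","wrist"):
    c=eyes.capture(n); cv2.imwrite(f"pics/{n}0.png",c["image"]); np.savez(f"pics/{n}0.npz",**c)
    M=c["world_to_cam"]; print(n,-M[:3,:3].T@M[:3,3],M[2,:3],c["mtx"][0])
print(env.observe())
a=[cv2.imread(f"pics/{n}0.png") for n in("scene","side")]
E
```

```text
pics
scene [ 0.05882364 -0.82785256  0.86256133] [ 0.37463744  0.71060212 -0.59555974] [368.47877287   0.         256.21764552]
side [-0.12262359 -0.50962076  1.05005537] [ 0.51839627  0.45332337 -0.72509532] [424.01099123   0.         256.06996246]
wrist [0.06716893 0.5514528  0.37274059] [ 0.29611959 -0.08222304 -0.95160525] [273.95865667   0.         257.90557895]
{'t': 0.15, 'joint_positions': array([ 1.17382375e+00,  3.26789824e-01, -1.93357155e-01,  1.05199848e+00,
        4.01475397e-05,  1.43657845e+00]), 'dq': array([-0.00056642, -0.00190844,  0.00328573, -0.00110763,  0.00050629,
       -0.00224865]), 'joint_torque': array([ 1.42030411e-03, -4.43703854e+01,  2.62664115e+01,  1.04242316e-02,
       -6.33842478e-05,  5.41583674e-06]), 'tool_pos': array([0.14268132, 0.53073562, 0.24767175]), 'tcp_rot': array([-4.11496333e-01, -3.11412954e+00,  2.02809457e-03]), 'ft_force': array([-0.01757429, -0.04573438,  0.88425285]), 'torque': array([ 0.01306307, -0.00235235,  0.04802882]), 'grasp_force': 0.0, 'gripper_width': 0.08505064413453285}
```

View pics/scene0.png

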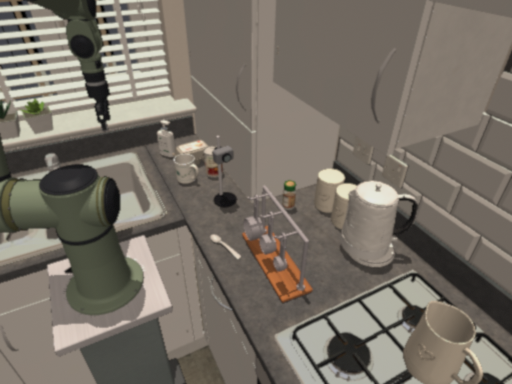

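View pics/side0.png

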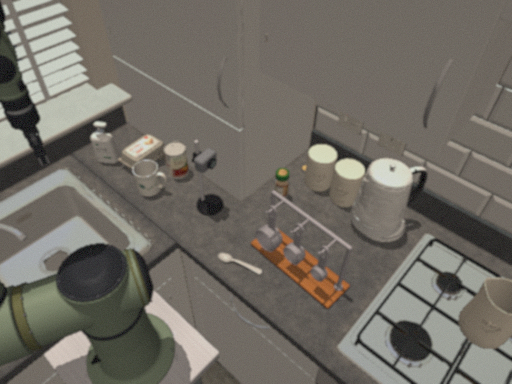

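Scene view: stand at about (275,245) with three cups, camera head at (222,155), foot (225,200). Side view: cups at about (268,236), (293,255), (318,272), head (205,158), foot (209,204). I'll enlarge both views.

```bash
python3 - <<'E'
import cv2,numpy as np
a=cv2.imread("pics/scene0.png")[130:310,190:320]; b=cv2.imread("pics/side0.png")[135:310,185:360]
a=cv2.resize(a,None,fx=3.3,fy=3.3,interpolation=cv2.INTER_CUBIC)[:594]; b=cv2.resize(b,None,fx=2.0,fy=2.0,interpolation=cv2.INTER_CUBIC)
o=np.zeros((600,800,3),np.uint8); o[:a.shape[0],:a.shape[1]]=a; b=b[:, :370]; o[:b.shape[0],435:435+b.shape[1]]=b; cv2.imwrite("pics/z1.png",o)
E
```

```text
(no output)
```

View pics/z1.png

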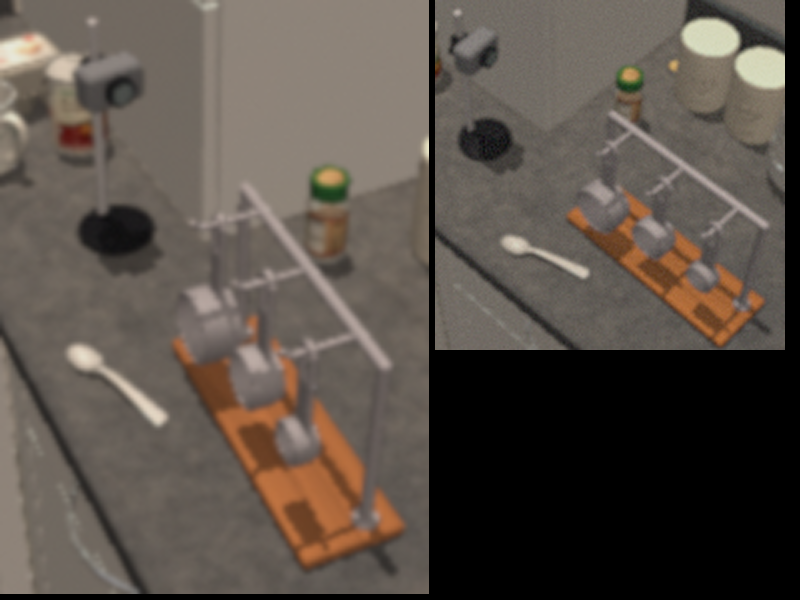

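The middle-sized cup is on the middle hook: large at crop (207,320), middle (257,375), small (298,440) on the left panel. Next I triangulate from the two views.

```bash
cat > h.py <<'E'
import numpy as np,cv2
def ray(c,uv):
    M=c["world_to_cam"];p=cv2.undistortPoints(np.array([[uv]],float),c["mtx"],None)[0,0]
    R=M[:3,:3];d=R.T@np.array([*p,1.]);return -R.T@M[:3,3],d/np.linalg.norm(d)
def tri(l):
    A=0;b=0
    for c,uv in l:
        o,d=ray(c,uv);P=np.eye(3)-np.outer(d,d);A=A+P;b=b+P@o
    x=np.linalg.solve(A,b);e=[np.linalg.norm(np.cross(x-ray(c,uv)[0],ray(c,uv)[1]))*1e3 for c,uv in l]
    return x,np.round(e,1)
def plane(c,uv,z):
    o,d=ray(c,uv);return o+d*(z-o[2])/d[2]
def proj(c,p):
    q=c["world_to_cam"]@np.array([*p,1]);q=c["mtx"]@q[:3];return q[:2]/q[2]
E
python3 - <<'E'
from h import *
np.set_printoptions(precision=4,suppress=True)
s=dict(np.load("pics/scene0.npz"));d=dict(np.load("pics/side0.npz"))
S=lambda x,y:(190+(x+.5)/3.3-.5,130+(y+.5)/3.3-.5); D=lambda x,y:(185+(x-435+.5)/2-.5,135+(y+.5)/2-.5)
for n,a,b in [("barfar",(247,188),(613,115)),("barnear",(387,364),(766,226)),("hookM",(270,280),(664,183)),("hookF",(222,218),(614,143)),("hookN",(312,347),(718,226)),("lens",(122,93),(476,55)),("poletop",(93,22),(458,12))]:
    print(n,*tri([(s,S(*a)),(d,D(*b))]))
for n,a,b in [("c1",(176,345),(570,213)),("c2",(308,567),(722,345)),("c3",(403,527),(763,302))]:
    print(n,plane(s,S(*a),.014),plane(d,D(*b),.014))
print("camfoot",plane(s,S(116,230),.008),plane(d,D(485,139),.008))
E
```

```text
barfar [ 0.5109 -0.0218  0.1981] [2. 2.]
barnear [ 0.4937 -0.282   0.2025] [2.3 2.3]
hookM [ 0.4661 -0.1461  0.1959] [2.1 2.1]
hookF [ 0.4654 -0.0608  0.206 ] [0.5 0.5]
hookN [ 0.4524 -0.239   0.2028] [1.3 1.3]
lens [0.4914 0.2328 0.1659] [4.9 4.9]
poletop [0.4669 0.2371 0.2596] [1.1 1.1]
c1 [ 0.4448 -0.0051  0.014 ] [ 0.4469 -0.0007  0.014 ]
c2 [ 0.4265 -0.2987  0.014 ] [ 0.4238 -0.2962  0.014 ]
c3 [ 0.5213 -0.3     0.014 ] [ 0.5158 -0.3005  0.014 ]
camfoot [0.4691 0.2049 0.008 ] [0.4662 0.2048 0.008 ]
```

>>> arm_command(targets=[{"tx": -17, "ty": -30, "tz": -12, "gripper": 1}, {"tx": -17, "ty": -30, "tz": -12}, {"tx": -17, "ty": -30, "tz": -12}, {"tx": -17, "ty": -30, "tz": -12}, {"tx": -17, "ty": -30, "tz": -12}, {"tx": -17, "ty": -30, "tz": -12}, {"tx": -17, "ty": -30, "tz": -12}, {"tx": -17, "ty": -30, "tz": -12}, {"tx": -17, "ty": -30, "tz": -12}, {}, {}])

```text
schema error: expected keys tx, ty, tz, wx, wy, wz, gripper
```

```bash
python3 - <<'E'
from bench import env, eyes
import cv2,numpy as np
c=eyes.capture("wrist"); cv2.imwrite("pics/w1.png",c["image"]); np.savez("pics/w1.npz",**c)
o=env.observe();print(o["tool_pos"],o["tcp_rot"],o["joint_positions"],o["t"])
E
```

```text
[0.14274412 0.53082224 0.24778306] [-4.11541760e-01 -3.11425402e+00  1.63229550e-03] [ 1.17380966e+00  3.26699537e-01 -1.93193499e-01  1.05197532e+00
 -1.83050052e-05  1.43658269e+00] 0.2
```

View pics/w1.png

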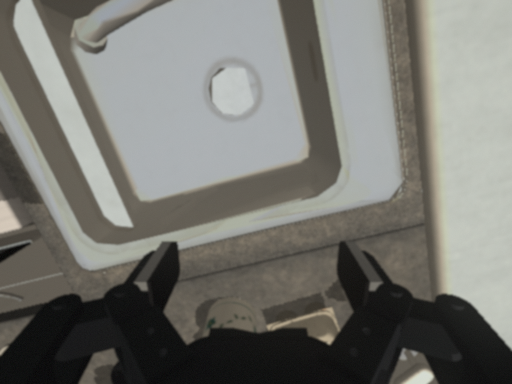

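The first move was refused because every key is needed. The wrist picture shows only the sink, with the mug at (230,315).

>>> arm_command(targets=[{"tx": -28, "ty": -18, "tz": -10, "wx": 0, "wy": 0, "wz": 0, "gripper": 1}, {"tx": -28, "ty": -18, "tz": -10, "wx": 0, "wy": 0, "wz": 0, "gripper": 1}, {"tx": -28, "ty": -18, "tz": -10, "wx": 0, "wy": 0, "wz": 0, "gripper": 1}, {"tx": -28, "ty": -18, "tz": -10, "wx": 0, "wy": 0, "wz": 0, "gripper": 1}, {"tx": -28, "ty": -18, "tz": -10, "wx": 0, "wy": 0, "wz": 0, "gripper": 1}, {"tx": -28, "ty": -18, "tz": -10, "wx": 0, "wy": 0, "wz": 0, "gripper": 1}, {"tx": -28, "ty": -18, "tz": -10, "wx": 0, "wy": 0, "wz": 0, "gripper": 1}, {"tx": -28, "ty": -18, "tz": -10, "wx": 0, "wy": 0, "wz": 0, "gripper": 1}, {"tx": -28, "ty": -18, "tz": -10, "wx": 0, "wy": 0, "wz": 0, "gripper": 1}, {"tx": -28, "ty": -18, "tz": -10, "wx": 0, "wy": 0, "wz": 0, "gripper": 1}, {"tx": -28, "ty": -18, "tz": -10, "wx": 0, "wy": 0, "wz": 0, "gripper": 1}, {"tx": -28, "ty": -18, "tz": -10, "wx": 0, "wy": 0, "wz": 0, "gripper": 1}, {"tx": 0, "ty": 0, "tz": 0, "wx": 0, "wy": 0, "wz": 0, "gripper": 1}, {"tx": 0, "ty": 0, "tz": 0, "wx": 0, "wy": 0, "wz": 0, "gripper": 1}])

```text
t: 1.37
tool_pos: [0.4123, 0.2343, 0.3684]
tcp_rot: [0.417, 3.113, 0.001]
ft_force: [-0.8, 0.3, -0.9]
gripper_width: 0.0852
grasp_force: 0.0
```

```bash
python3 - <<'E'
from bench import env, eyes
import cv2,numpy as np
c=eyes.capture("wrist"); cv2.imwrite("pics/w2.png",c["image"]); np.savez("pics/w2.npz",**c)
o=env.observe();print(o["tool_pos"],o["tcp_rot"],o["joint_positions"],o["t"])
E
```

```text
[0.41121871 0.23495342 0.36800645] [-4.13967297e-01 -3.11341483e+00 -2.83598203e-04] [ 3.62734580e-01  1.28383697e-01 -1.44166242e-01  1.29884467e+00
  5.28121769e-04  6.27108662e-01] 1.4167
```

View pics/w2.png

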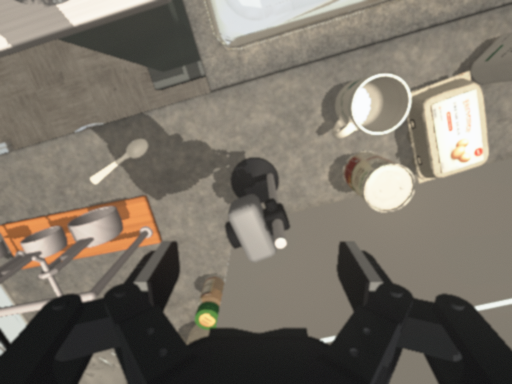

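The head is at about (252,228), with the lens on its left at (232,235), pole top at (280,243) and foot at (255,178), so the lens looks roughly world -y. I'll zoom in for head corners.

```bash
python3 - <<'E'
import cv2,numpy as np
a=cv2.imread("pics/w2.png")[145:275,200:310]; a=cv2.resize(a,None,fx=4.6,fy=4.6,interpolation=cv2.INTER_CUBIC)
b=cv2.imread("pics/side0.png")[130:225,180:230]; b=cv2.resize(b,None,fx=5.5,fy=5.5,interpolation=cv2.INTER_CUBIC)
o=np.zeros((600,790,3),np.uint8); o[:a.shape[0],:a.shape[1]]=a; o[:b.shape[0],510:510+b.shape[1]]=b; cv2.imwrite("pics/z2.png",cv2.convertScaleAbs(o,alpha=1.3))
E
```

```text
(no output)
```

View pics/z2.png

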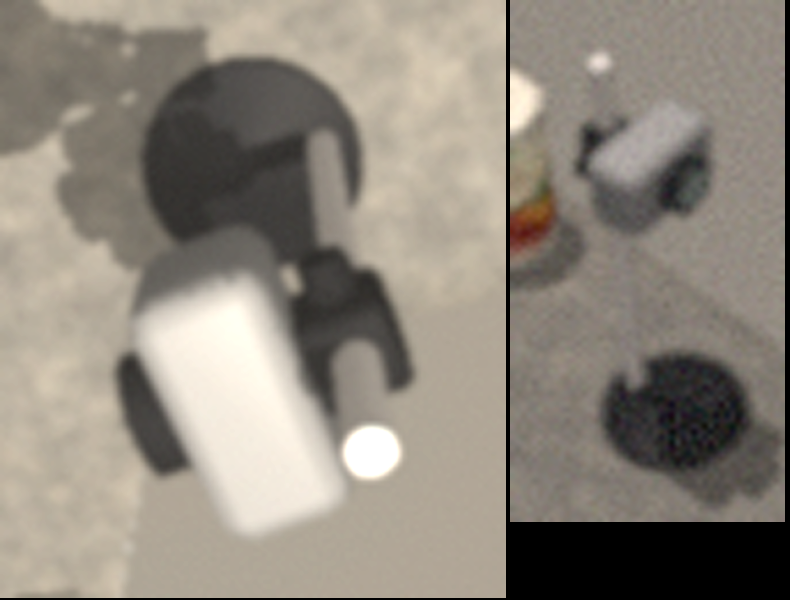

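```bash
python3 - <<'E'
from h import *
np.set_printoptions(precision=4,suppress=True)
s=dict(np.load("pics/scene0.npz"));d=dict(np.load("pics/side0.npz"));w=dict(np.load("pics/w2.npz"))
W=lambda x,y:(200+(x+.5)/4.6-.5,145+(y+.5)/4.6-.5);D=lambda x,y:(180+(x-510+.5)/5.5-.5,130+(y+.5)/5.5-.5)
S=lambda x,y:(190+(x+.5)/3.3-.5,130+(y+.5)/3.3-.5)
C=[("lf",(240,535),(707,135)),("ln",(138,328),(633,195)),("bf",(345,498),(672,103)),("bn",(265,290),(590,165)),("mid",(247,413),(650,150)),("poletop",(371,452),(598,63))]
for n,a,b in C: print(n,*tri([(w,W(*a)),(d,D(*b))]))
print("ptop3",tri([(w,W(371,452)),(d,D(598,63)),(s,S(93,22))]))
P=np.array([plane(w,W(*a),.223) for n,a,b in C[:4]]);print(P,P.mean(0))
e=[P[0]-P[1],P[2]-P[3],P[2]-P[0],P[3]-P[1]]
for v in e: print(np.linalg.norm(v),np.degrees(np.arctan2(v[1],v[0])))
print("lens",tri([(d,D(690,178)),(s,S(122,93))]))
f=plane(w,W(252,155),.006);print("foot",f)
for t in [(120,360),(160,475)]: print("lensfront",plane(w,W(*t),.2))
# stand/cup from the wrist
E
```

```text
lf [0.5064 0.2005 0.207 ] [3.7 3.7]
ln [0.4443 0.1926 0.2089] [2.5 2.5]
bf [0.505  0.2292 0.2103] [0.3 0.3]
bn [0.4431 0.2251 0.21  ] [1.9 1.9]
mid [0.4739 0.2118 0.2089] [2.1 2.1]
poletop [0.4682 0.2415 0.255 ] [1.1 1.1]
ptop3 (array([0.4682, 0.2413, 0.2565]), array([0.3, 2.1, 1.7]))
[[0.5009 0.2028 0.223 ]
 [0.4414 0.1949 0.223 ]
 [0.4977 0.2303 0.223 ]
 [0.4401 0.2259 0.223 ]] [0.47   0.2135 0.223 ]
0.0600266672843041 7.580879747758235
0.0578143097840924 4.3414133717558885
0.027677600277258275 96.63380261211738
0.031063914411703378 92.47937102485214
lens (array([0.4771, 0.1879, 0.1988]), array([0.6, 0.6]))
foot [0.4656 0.2129 0.006 ]
lensfront [0.4576 0.1827 0.2   ]
lensfront [0.4919 0.183  0.2   ]
```

>>> arm_command(targets=[{"tx": -13, "ty": -31, "tz": 5, "wx": 0, "wy": 0, "wz": 0, "gripper": 1}, {"tx": -13, "ty": -31, "tz": 5, "wx": 0, "wy": 0, "wz": 0, "gripper": 1}, {"tx": -13, "ty": -31, "tz": 5, "wx": 0, "wy": 0, "wz": 0, "gripper": 1}, {"tx": -13, "ty": -31, "tz": 5, "wx": 0, "wy": 0, "wz": 0, "gripper": 1}, {"tx": -13, "ty": -31, "tz": 5, "wx": 0, "wy": 0, "wz": 0, "gripper": 1}, {"tx": -13, "ty": -31, "tz": 5, "wx": 0, "wy": 0, "wz": 0, "gripper": 1}, {"tx": -13, "ty": -31, "tz": 5, "wx": 0, "wy": 0, "wz": 0, "gripper": 1}, {"tx": 0, "ty": 0, "tz": 0, "wx": -0.1, "wy": 0, "wz": 0, "gripper": 1}, {"tx": 0, "ty": 0, "tz": 0, "wx": -0.1, "wy": 0, "wz": 0, "gripper": 1}, {"tx": 0, "ty": 0, "tz": 0, "wx": -0.1, "wy": 0, "wz": 0, "gripper": 1}, {"tx": 0, "ty": 0, "tz": 0, "wx": -0.1, "wy": 0, "wz": 0, "gripper": 1}, {"tx": 0, "ty": 0, "tz": 0, "wx": -0.1, "wy": 0, "wz": 0, "gripper": 1}, {"tx": 0, "ty": 0, "tz": 0, "wx": 0, "wy": 0, "wz": 0, "gripper": 1}, {"tx": 0, "ty": 0, "tz": 0, "wx": 0, "wy": 0, "wz": 0, "gripper": 1}])

```text
t: 2.58
tool_pos: [0.4421, 0.0025, 0.3324]
tcp_rot: [0.393, 2.959, 0.755]
ft_force: [-0.2, -0.5, 0.8]
gripper_width: 0.085
grasp_force: 0.0
```

```bash
python3 - <<'E'
from bench import env, eyes
import cv2,numpy as np
from h import *
c=eyes.capture("wrist"); np.savez("pics/w3.npz",**c)
p=proj(c,[.477,.185,.2]);print(p)
u,v=np.clip(p,[60,50],[450,330]).astype(int)
a=c["image"][v-50:v+50,u-60:u+60];cv2.imwrite("pics/w3z.png",cv2.convertScaleAbs(cv2.resize(a,None,fx=6,fy=6,interpolation=cv2.INTER_CUBIC),alpha=1.3));print(u,v)
o=env.observe();print(o["tool_pos"],o["tcp_rot"],o["joint_positions"],o["t"])
E
```

```text
[339.70485599 156.91170208]
339 156
[0.4424283  0.00284586 0.33294379] [0.39017465 2.95892928 0.75356402] [-0.48122729  0.09124699 -0.36520044  1.23331587  0.48536676 -0.24849761] 2.6333
```

View pics/w3z.png

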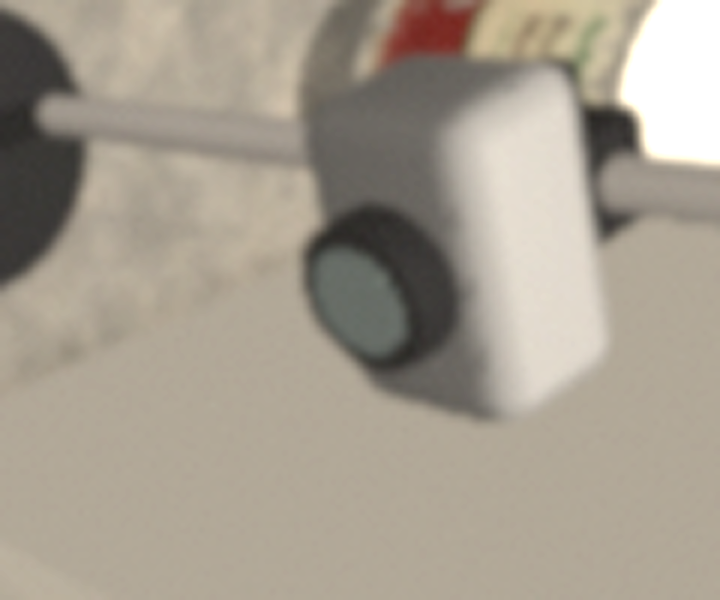

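The lens glass centre shows at crop (360,303) = image pixel (338.6,156). Head top corners are at (455,135), (570,75), (505,405) and (605,350).

```bash
python3 - <<'E'
from h import *
np.set_printoptions(precision=4,suppress=True)
s=dict(np.load("pics/scene0.npz"));d=dict(np.load("pics/side0.npz"));w=dict(np.load("pics/w2.npz"));x=dict(np.load("pics/w3.npz"))
W=lambda x,y:(200+(x+.5)/4.6-.5,145+(y+.5)/4.6-.5);D=lambda x,y:(180+(x-510+.5)/5.5-.5,130+(y+.5)/5.5-.5)
S=lambda x,y:(190+(x+.5)/3.3-.5,130+(y+.5)/3.3-.5);X=lambda x,y:(279+(x+.5)/6-.5,106+(y+.5)/6-.5)
C=[("lf",(240,535),(707,135),(505,405)),("ln",(138,328),(633,195),(455,135)),("bf",(345,498),(672,103),(605,350)),("bn",(265,290),(590,165),(570,75))]
P=[]
for n,a,b,c in C:
    print(n,tri([(w,W(*a)),(x,X(*c))]),tri([(w,W(*a)),(d,D(*b)),(x,X(*c))]));P.append(tri([(w,W(*a)),(x,X(*c))])[0])
print(np.mean(P,0))
for v in (P[0]-P[1],P[2]-P[3],P[2]-P[0],P[3]-P[1]): print(np.linalg.norm(v),np.degrees(np.arctan2(v[1],v[0])))
L=(x,X(360,303))
print("lens",tri([(d,D(690,178)),L]),tri([(d,D(690,178)),L,(s,S(122,93))]),plane(*L,.2))
print(ray(*L))
E
```

```text
lf (array([0.5025, 0.2021, 0.2183]), array([1.1, 1.1])) (array([0.503 , 0.201 , 0.2132]), array([3.3, 6. , 4.1]))
ln (array([0.4426, 0.194 , 0.2188]), array([0.4, 0.4])) (array([0.4426, 0.1933, 0.2142]), array([2.1, 4.8, 3.7]))
bf (array([0.4999, 0.23  , 0.2193]), array([0.1, 0.1])) (array([0.5014, 0.2289, 0.2161]), array([0.8, 3.8, 3.2]))
bn (array([0.4411, 0.2255, 0.2185]), array([0.7, 0.7])) (array([0.4411, 0.225 , 0.215 ]), array([1.9, 3.7, 2.8]))
[0.4715 0.2129 0.2187]
0.06036532477928821 7.685423416262489
0.05897744379034982 4.367855927611444
0.028040367557238915 95.31616971096128
0.03152450426854778 92.86623213240081
lens (array([0.4772, 0.187 , 0.1981]), array([1.5, 1.5])) (array([0.4759, 0.1853, 0.2001]), array([1.5, 1.5, 0.2])) [0.4753 0.1834 0.2   ]
(array([ 0.3511, -0.035 ,  0.4424]), array([ 0.3557,  0.6256, -0.6944]))
```

>>> arm_command(targets=[{"tx": 0, "ty": 0, "tz": 0, "wx": 0.1, "wy": 0, "wz": 0, "gripper": 0.6}, {"tx": 0, "ty": 0, "tz": 0, "wx": 0.1, "wy": 0, "wz": 0, "gripper": 0.6}, {"tx": 0, "ty": 0, "tz": 0, "wx": 0.1, "wy": 0, "wz": 0, "gripper": 0.6}, {"tx": 0, "ty": 0, "tz": 0, "wx": 0.1, "wy": 0, "wz": 0, "gripper": 0.6}, {"tx": 0, "ty": 0, "tz": 0, "wx": 0.1, "wy": 0, "wz": 0, "gripper": 0.6}, {"tx": -7.5, "ty": -29.5, "tz": 6.5, "wx": 0, "wy": 0, "wz": 0, "gripper": 0.6}, {"tx": -7.5, "ty": -29.5, "tz": 6.5, "wx": 0, "wy": 0, "wz": 0, "gripper": 0.6}, {"tx": -7.5, "ty": -29.5, "tz": 6.5, "wx": 0, "wy": 0, "wz": 0, "gripper": 0.6}, {"tx": -7.5, "ty": -29.5, "tz": 6.5, "wx": 0, "wy": 0, "wz": 0, "gripper": 0.6}, {"tx": -7.5, "ty": -29.5, "tz": 6.5, "wx": 0, "wy": 0, "wz": 0, "gripper": 0.6}, {"tx": 0, "ty": 0, "tz": 0, "wx": 0, "wy": 0, "wz": -0.1, "gripper": 0.6}, {"tx": 0, "ty": 0, "tz": 0, "wx": 0, "wy": 0, "wz": -0.1, "gripper": 0.6}, {"tx": 0, "ty": 0, "tz": 0, "wx": 0, "wy": 0, "wz": 0, "gripper": 0.6}, {"tx": 0, "ty": 0, "tz": 0, "wx": 0, "wy": 0, "wz": 0, "gripper": 0.6}])

```text
t: 3.8
tool_pos: [0.4412, -0.1489, 0.3013]
tcp_rot: [0.099, 3.139, -0.002]
ft_force: [0.1, 0.2, -0.2]
gripper_width: 0.0515
grasp_force: 0.0
```

```bash
python3 - <<'E'
from bench import env, eyes
import cv2,numpy as np
from h import *
c=eyes.capture("wrist"); np.savez("pics/w4.npz",**c)
for p in ([.460,-.149,.2],[.502,-.152,.2],[.436,-.147,.087]): print(proj(c,p))
a=c["image"][30:330,56:456];cv2.imwrite("pics/w4z.png",cv2.convertScaleAbs(cv2.resize(a,None,fx=2,fy=2,interpolation=cv2.INTER_CUBIC),alpha=1.2))
o=env.observe();print(o["tool_pos"],o["tcp_rot"],o["joint_positions"],o["t"],o["gripper_width"])
E
```

```text
[259.37050563 215.04352077]
[258.97385214 256.25450289]
[259.45723891 161.9152009 ]
[ 0.44117873 -0.1489358   0.30131743] [ 9.85540955e-02  3.13904678e+00 -1.61982905e-03] [-4.83994855e-01  1.35108245e-01 -3.04252940e-01  1.13008587e+00
 -4.90918096e-04 -4.21223435e-01] 3.85 0.0513149273079919
```

View pics/w4z.png

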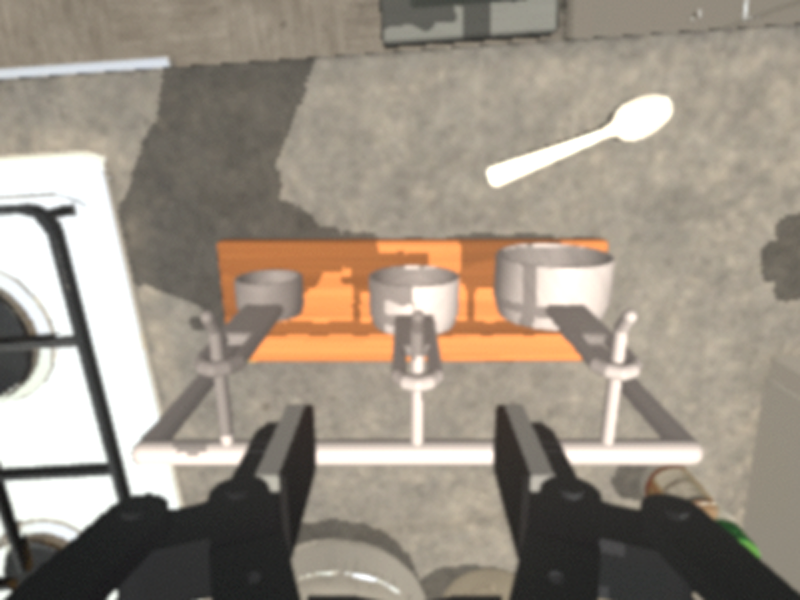

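Wrist view: the middle handle's loop is at crop (417,378) between the fingers, its hook tip at (418,318), bar along row 453 from (135) to (700).

```bash
python3 - <<'E'
from h import *
from scipy.spatial.transform import Rotation as R
np.set_printoptions(precision=4,suppress=True)
c=dict(np.load("pics/w4.npz"));Z=lambda x,y:(56+(x+.5)/2-.5,30+(y+.5)/2-.5)
s=dict(np.load("pics/scene0.npz"));d=dict(np.load("pics/side0.npz"))
S=lambda x,y:(190+(x+.5)/3.3-.5,130+(y+.5)/3.3-.5); D=lambda x,y:(185+(x-435+.5)/2-.5,135+(y+.5)/2-.5)
a,b=plane(c,Z(140,453),.2),plane(c,Z(696,453),.2);print(a,b,(a+b)/2,np.degrees(np.arctan2(*(b-a)[:2])),np.linalg.norm(b-a))
for n,p in (("L",(219,368)),("M",(417,378)),("R",(615,372))): print(n,plane(c,Z(*p),.205))
for p in ((226,443),(417,443),(610,443)): print("root",plane(c,Z(*p),.2))
for n,w,p,q in (("M",(417,378),(270,280),(664,183)),("F",(615,372),(222,218),(614,143)),("N",(219,368),(312,347),(718,226))): print(n,tri([(c,Z(*w)),(s,S(*p)),(d,D(*q))]))
print("handle edges",plane(c,Z(393,378),.205),plane(c,Z(441,378),.205))
print("foot",plane(c,Z(218,240),.014),plane(c,Z(608,240),.014))
print("tool axes\n",R.from_rotvec([0.09855,3.13905,-.0016]).as_matrix())
print("rim mouth",plane(c,Z(415,267),.087),plane(c,Z(415,267),.116), "bottomTop",plane(c,Z(415,292),.116))
E
```

```text
[ 0.4941 -0.2775  0.2   ] [ 0.5106 -0.0159  0.2   ] [ 0.5023 -0.1467  0.2   ] 3.6134191210008915 0.2620912488307774
L [ 0.4514 -0.231   0.205 ]
M [ 0.4617 -0.1448  0.205 ]
R [ 0.4643 -0.0581  0.205 ]
root [ 0.4913 -0.2361  0.2   ]
root [ 0.497  -0.1467  0.2   ]
root [ 0.5027 -0.0566  0.2   ]
M (array([ 0.4666, -0.1452,  0.1948]), array([0.5, 2.3, 2. ]))
F (array([ 0.4658, -0.059 ,  0.2044]), array([1.6, 1. , 1.1]))
N (array([ 0.4556, -0.2354,  0.197 ]), array([1.4, 2. , 2.1]))
handle edges [ 0.461  -0.1554  0.205 ] [ 0.4623 -0.1343  0.205 ]
foot [ 0.4239 -0.2894  0.014 ] [0.4427 0.0046 0.014 ]
tool axes
 [[-0.998   0.0627  0.001 ]
 [ 0.0627  0.998  -0.001 ]
 [-0.001  -0.001  -1.    ]]
rim mouth [ 0.438  -0.1423  0.087 ] [ 0.4316 -0.1424  0.116 ] bottomTop [ 0.4465 -0.1433  0.116 ]
```

>>> arm_command(targets=[{"tx": -10, "ty": 3, "tz": 20, "wx": 0, "wy": 0, "wz": 0, "gripper": 0.6}, {"tx": -9, "ty": 2.5, "tz": 20, "wx": 0, "wy": 0, "wz": 0, "gripper": 0.6}, {"tx": 0, "ty": 0, "tz": 25, "wx": 0, "wy": 0, "wz": 0, "gripper": 0.6}, {"tx": 0, "ty": 0, "tz": 20, "wx": 0, "wy": 0, "wz": 0, "gripper": 0.6}, {"tx": 0, "ty": 0, "tz": 20, "wx": 0, "wy": 0, "wz": 0, "gripper": 0.6}, {"tx": 0, "ty": 0, "tz": 15, "wx": 0, "wy": 0, "wz": 0, "gripper": 0.6}, {"tx": 0, "ty": 0, "tz": 13, "wx": 0, "wy": 0, "wz": 0, "gripper": 0.6}, {"tx": 0, "ty": 0, "tz": 0, "wx": 0, "wy": 0, "wz": 0, "gripper": 0.6}, {"tx": 0, "ty": 0, "tz": 0, "wx": 0, "wy": 0, "wz": 0, "gripper": 0.6}])

```text
t: 4.6
tool_pos: [0.4599, -0.145, 0.1678]
tcp_rot: [-0.098, -3.139, -0.0]
ft_force: [-0.4, 0.0, 0.3]
gripper_width: 0.0509
grasp_force: 0.0
```

```bash
python3 - <<'E'
from bench import env, eyes
import cv2,numpy as np
from h import *
c=eyes.capture("wrist"); np.savez("pics/w5.npz",**c)
d=eyes.capture("side"); np.savez("pics/side5.npz",**d)
a=cv2.resize(c["image"][:,96:416],None,fx=1.25,fy=1.25); b=cv2.resize(d["image"][150:300,250:350],None,fx=4,fy=4,interpolation=cv2.INTER_CUBIC)
o=np.zeros((600,800,3),np.uint8);o[:a.shape[0],:400]=a;o[:,400:]=b;cv2.imwrite("pics/w5z.png",cv2.convertScaleAbs(o,alpha=1.3))
o=env.observe();print(o["tool_pos"],o["ft_force"],o["t"],o["gripper_width"])
E
```

```text
[ 0.46069407 -0.14567844  0.16881777] [ 0.68329636 -1.11355861 -0.3954597 ] 4.7 0.05147239716595579
```

View pics/w5z.png

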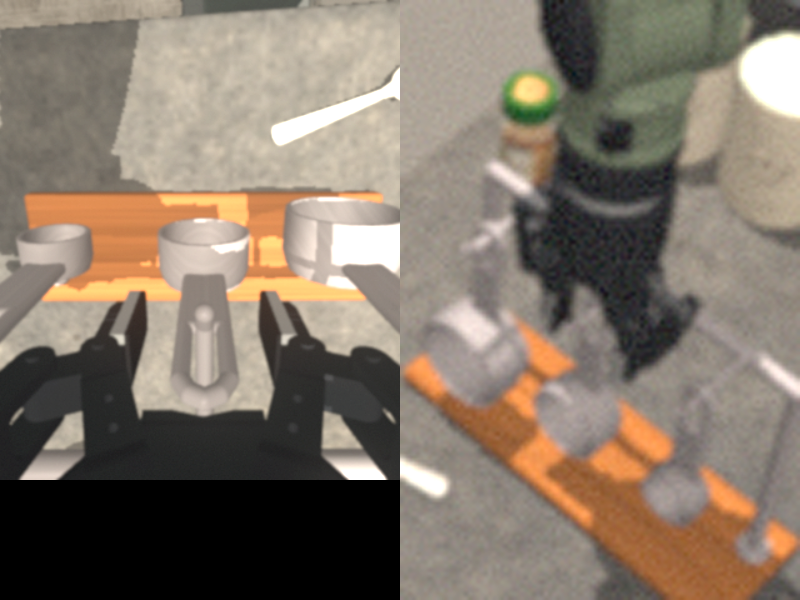

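The middle handle sits centred between the pads (handle at panel column 205, pads at 145 and 262), with the neighbouring cups clear. I'll close.

>>> arm_command(targets=[{"tx": 0, "ty": 0, "tz": 0, "wx": 0, "wy": 0, "wz": 0, "gripper": 0}, {"tx": 0, "ty": 0, "tz": 0, "wx": 0, "wy": 0, "wz": 0, "gripper": 0}, {"tx": 0, "ty": 0, "tz": 0, "wx": 0, "wy": 0, "wz": 0, "gripper": 0}, {"tx": 0, "ty": 0, "tz": 0, "wx": 0, "wy": 0, "wz": 0, "gripper": 0}, {"tx": 0, "ty": 0, "tz": 0, "wx": 0, "wy": 0, "wz": 0, "gripper": 0}, {"tx": 0, "ty": 0, "tz": 0, "wx": 0, "wy": 0, "wz": 0, "gripper": 0}, {"tx": 0, "ty": 0, "tz": 0, "wx": 0, "wy": 0, "wz": 0, "gripper": 0}])

```text
t: 5.28
tool_pos: [0.4605, -0.1451, 0.1685]
tcp_rot: [0.098, 3.138, 0.002]
ft_force: [0.2, 5.2, 5.7]
gripper_width: 0.0225
grasp_force: 58.8
```

>>> arm_command(targets=[{"tx": 0, "ty": 0, "tz": -4, "wx": 0, "wy": 0, "wz": 0, "gripper": 0}, {"tx": 0, "ty": 0, "tz": -4, "wx": 0, "wy": 0, "wz": 0, "gripper": 0}, {"tx": 0, "ty": 0, "tz": -4, "wx": 0, "wy": 0, "wz": 0, "gripper": 0}, {"tx": 0, "ty": 0, "tz": -4, "wx": 0, "wy": 0, "wz": 0, "gripper": 0}, {"tx": 0, "ty": 0, "tz": 0, "wx": 0, "wy": 0, "wz": 0, "gripper": 0}, {"tx": 0, "ty": 0, "tz": 0, "wx": 0, "wy": 0, "wz": 0, "gripper": 0}])

```text
t: 5.78
tool_pos: [0.4601, -0.1461, 0.1841]
tcp_rot: [0.099, 3.139, -0.001]
ft_force: [-0.1, 0.4, -1.4]
gripper_width: 0.0227
grasp_force: 58.7
```

Load is the cup's weight, so it is free of the hook. Now I draw it out.

>>> arm_command(targets=[{"tx": 6, "ty": 0, "tz": 0, "wx": 0, "wy": 0, "wz": 0, "gripper": 0}, {"tx": 8, "ty": 0, "tz": 0, "wx": 0, "wy": 0, "wz": 0, "gripper": 0}, {"tx": 10, "ty": 0, "tz": 0, "wx": 0, "wy": 0, "wz": 0, "gripper": 0}, {"tx": 12, "ty": 0, "tz": 0, "wx": 0, "wy": 0, "wz": 0, "gripper": 0}, {"tx": 14, "ty": 0, "tz": 0, "wx": 0, "wy": 0, "wz": 0, "gripper": 0}, {"tx": 14, "ty": 0, "tz": 0, "wx": 0, "wy": 0, "wz": 0, "gripper": 0}, {"tx": 14, "ty": 0, "tz": 0, "wx": 0, "wy": 0, "wz": 0, "gripper": 0}, {"tx": 8, "ty": 0, "tz": 0, "wx": 0, "wy": 0, "wz": 0, "gripper": 0}, {"tx": 0, "ty": 0, "tz": 0, "wx": 0, "wy": 0, "wz": 0, "gripper": 0}])

```text
t: 6.53
tool_pos: [0.3718, -0.1397, 0.1835]
tcp_rot: [-0.1, -3.138, -0.001]
ft_force: [-0.9, 0.6, -0.3]
gripper_width: 0.0223
grasp_force: 58.7
```

>>> arm_command(targets=[{"tx": 1, "ty": 10, "tz": -8, "wx": 0, "wy": 0, "wz": 0, "gripper": 0}, {"tx": 1, "ty": 18, "tz": -11, "wx": 0, "wy": 0, "wz": 0, "gripper": 0}, {"tx": 1.5, "ty": 22, "tz": -12, "wx": 0, "wy": 0, "wz": 0, "gripper": 0}, {"tx": 1.5, "ty": 24, "tz": -12, "wx": 0, "wy": 0, "wz": 0, "gripper": 0}, {"tx": 1.5, "ty": 24, "tz": -12, "wx": 0, "wy": 0, "wz": 0, "gripper": 0}, {"tx": 1.5, "ty": 24, "tz": -12, "wx": 0, "wy": 0, "wz": 0, "gripper": 0}, {"tx": 1.5, "ty": 24, "tz": -12, "wx": 0, "wy": 0, "wz": 0, "gripper": 0}, {"tx": 1, "ty": 18, "tz": -11, "wx": 0, "wy": 0, "wz": 0, "gripper": 0}, {"tx": 1, "ty": 12, "tz": -7, "wx": 0, "wy": 0, "wz": 0, "gripper": 0}, {"tx": 0, "ty": 0, "tz": 0, "wx": 0, "wy": 0, "wz": 0, "gripper": 0}])

```text
t: 7.37
tool_pos: [0.3747, 0.0383, 0.2828]
tcp_rot: [0.092, 3.137, 0.001]
ft_force: [-0.3, -0.7, -0.5]
gripper_width: 0.0227
grasp_force: 58.9
```

>>> arm_command(targets=[{"tx": 0, "ty": 0, "tz": 0, "wx": 0, "wy": 0, "wz": 0.05, "gripper": 0}, {"tx": 0, "ty": 0, "tz": 0, "wx": 0, "wy": 0, "wz": 0.1, "gripper": 0}, {"tx": 0, "ty": 0, "tz": 0, "wx": 0, "wy": 0, "wz": 0.1, "gripper": 0}, {"tx": 0, "ty": 0, "tz": 0, "wx": 0, "wy": 0, "wz": 0.1, "gripper": 0}, {"tx": 0, "ty": 0, "tz": 0, "wx": 0, "wy": 0, "wz": 0.1, "gripper": 0}, {"tx": 0, "ty": 0, "tz": 0, "wx": 0, "wy": 0, "wz": 0.1, "gripper": 0}, {"tx": 0, "ty": 0, "tz": 0, "wx": 0, "wy": 0, "wz": 0.1, "gripper": 0}, {"tx": 0, "ty": 0, "tz": 0, "wx": 0, "wy": 0, "wz": 0.1, "gripper": 0}, {"tx": 0, "ty": 0, "tz": 0, "wx": 0, "wy": 0, "wz": 0.1, "gripper": 0}, {"tx": 0, "ty": 0, "tz": 0, "wx": 0, "wy": 0, "wz": 0.1, "gripper": 0}, {"tx": 0, "ty": 0, "tz": 0, "wx": 0, "wy": 0, "wz": 0.1, "gripper": 0}, {"tx": 0, "ty": 0, "tz": 0, "wx": 0, "wy": 0, "wz": 0.1, "gripper": 0}, {"tx": 0, "ty": 0, "tz": 0, "wx": 0, "wy": 0, "wz": 0.1, "gripper": 0}, {"tx": 0, "ty": 0, "tz": 0, "wx": 0, "wy": 0, "wz": 0.1, "gripper": 0}, {"tx": 0, "ty": 0, "tz": 0, "wx": 0, "wy": 0, "wz": 0.1, "gripper": 0}, {"tx": 0, "ty": 0, "tz": 0, "wx": 0, "wy": 0, "wz": 0.05, "gripper": 0}, {"tx": 0, "ty": 0, "tz": 0, "wx": 0, "wy": 0, "wz": 0, "gripper": 0}, {"tx": 0, "ty": 0, "tz": 0, "wx": 0, "wy": 0, "wz": 0, "gripper": 0}])

```text
t: 8.87
tool_pos: [0.3738, 0.0358, 0.2807]
tcp_rot: [-2.211, -2.232, 0.0]
ft_force: [0.1, 1.1, -1.4]
gripper_width: 0.0225
grasp_force: 58.9
```

```bash
python3 - <<'E'
from bench import env, eyes
import numpy as np
from scipy.spatial.transform import Rotation as R
np.set_printoptions(precision=4,suppress=True)
o=env.observe();print(o["tool_pos"],o["t"],o["joint_positions"]);M=R.from_rotvec(o["tcp_rot"]).as_matrix();print(M,np.arctan2(M[1,0],M[0,0]))
d=M.T@(np.array([.491,.0365,.2805])-o["tool_pos"]);print(d)
E
```

```text
[0.3738 0.0358 0.2807] 8.8667 [-0.1017 -0.0274 -0.5316  1.0666 -0.0001  1.46  ]
[[-0.0092  1.     -0.0001]
 [ 1.      0.0092 -0.    ]
 [-0.     -0.0001 -1.    ]] 1.5799760212196814
[-0.0004  0.1172  0.0002]
```

>>> arm_command(targets=[{"tx": 0, "ty": 9, "tz": 0, "wx": 0, "wy": 0, "wz": -0.05, "gripper": 0}, {"tx": 1, "ty": 15, "tz": 0, "wx": 0, "wy": 0, "wz": -0.05, "gripper": 0}, {"tx": 1.5, "ty": 20, "tz": 0, "wx": 0, "wy": 0, "wz": 0, "gripper": 0}, {"tx": 2, "ty": 20, "tz": 0, "wx": 0, "wy": 0, "wz": 0, "gripper": 0}, {"tx": 2, "ty": 20, "tz": 0, "wx": 0, "wy": 0, "wz": 0, "gripper": 0}, {"tx": 2, "ty": 18, "tz": 0, "wx": 0, "wy": 0, "wz": 0, "gripper": 0}, {"tx": 1, "ty": 10, "tz": 0, "wx": 0, "wy": 0, "wz": 0, "gripper": 0}, {"tx": 0.5, "ty": 5, "tz": 0, "wx": 0, "wy": 0, "wz": 0, "gripper": 0}, {"tx": 0, "ty": 0, "tz": 0, "wx": 0, "wy": 0, "wz": 0, "gripper": 0}, {"tx": 0, "ty": 0, "tz": 0, "wx": 0, "wy": 0, "wz": 0, "gripper": 0}])

```text
t: 9.7
tool_pos: [0.4883, 0.0568, 0.2805]
tcp_rot: [-2.097, -2.338, 0.001]
ft_force: [0.1, -0.5, -0.8]
gripper_width: 0.0225
grasp_force: 58.9
```

```bash
python3 - <<'E'
from bench import env, eyes
import cv2,numpy as np
from h import *
from scipy.spatial.transform import Rotation as R
np.set_printoptions(precision=4,suppress=True)
o=env.observe();print(o["tool_pos"],o["t"],o["ft_force"]);M=R.from_rotvec(o["tcp_rot"]).as_matrix();print(np.arctan2(M[1,0],M[0,0]))
C={n:eyes.capture(n) for n in("scene","side","wrist")}
ims=[]
for n,c in C.items():
    np.savez(f"pics/{n}6.npz",**c);p=proj(c,[.488,.065,.21])
    h,w,f=((50,33,6),(50,33,6),(192,120,1.56))[list(C).index(n)]
    u0=int(np.clip(p[0]-w,0,512-2*w));v0=int(np.clip(p[1]-h,0,384-2*h));
    ims.append(cv2.resize(c["image"][v0:v0+2*h,u0:u0+2*w],(0,0),fx=f*.66,fy=f*.66,interpolation=cv2.INTER_CUBIC));print(n,p,u0,v0,f*.66,ims[-1].shape)
H=max(i.shape[0] for i in ims);o=np.hstack([cv2.copyMakeBorder(i,0,H-i.shape[0],0,0,cv2.BORDER_CONSTANT) for i in ims]);print(o.shape);cv2.imwrite("pics/f6.png",cv2.convertScaleAbs(o,alpha=1.3))
E
```

```text
[0.4883 0.0568 0.2805] 9.7 [ 0.1383 -0.4964 -0.8449]
1.6791678059784862
scene [245.079  171.7897] 212 121 3.96 (396, 261, 3)
side [245.3491 177.6744] 212 127 3.96 (396, 261, 3)
wrist [258.3459 198.8631] 138 0 1.0296 (395, 247, 3)
(396, 769, 3)
```

View pics/f6.png

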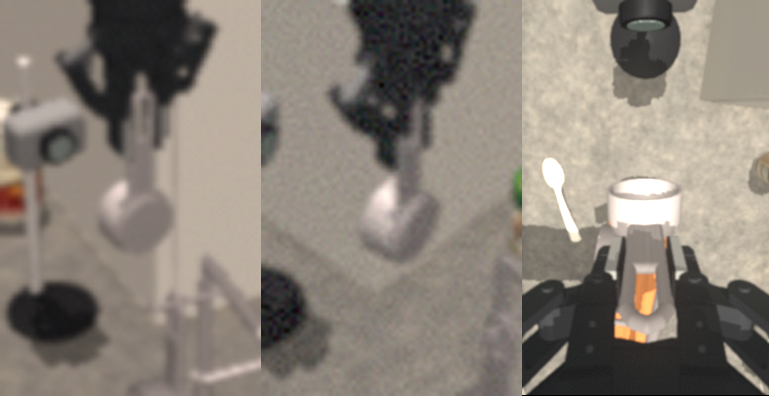

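The scene and side panels show the cup upright in the gripper facing the camera. In the wrist panel the lens (645,22) and the mouth (645,190) share a column. The cup is about 20 mm too near, so I back off and measure numerically.

>>> arm_command(targets=[{"tx": -6, "ty": 0, "tz": 0, "wx": 0, "wy": 0, "wz": 0, "gripper": 0}, {"tx": -8, "ty": 0, "tz": 0, "wx": 0, "wy": 0, "wz": 0, "gripper": 0}, {"tx": -6, "ty": 0, "tz": 0, "wx": 0, "wy": 0, "wz": 0, "gripper": 0}, {"tx": 0, "ty": 0, "tz": 0, "wx": 0, "wy": 0, "wz": 0, "gripper": 0}, {"tx": 0, "ty": 0, "tz": 0, "wx": 0, "wy": 0, "wz": 0, "gripper": 0}])

```text
t: 10.27
tool_pos: [0.4912, 0.0364, 0.2808]
tcp_rot: [-2.1, -2.337, -0.0]
ft_force: [0.3, -0.1, -1.2]
gripper_width: 0.0228
grasp_force: 58.9
```

```bash
python3 - <<'E'
from bench import env, eyes
import cv2,numpy as np
from h import *
np.set_printoptions(precision=4,suppress=True,linewidth=200)
o=env.observe();print(o["tool_pos"],o["t"],o["ft_force"])
for n in("scene","side","wrist"): np.savez(f"pics/{n}7.npz",**eyes.capture(n))
c=dict(np.load("pics/wrist7.npz"))
print("cam",ray(c,(256,192)));print("pred lens",proj(c,[.4747,.1841,.199]),"mouth",[proj(c,p) for p in([.4879,.0648,.199],[.4879,.0648,.228],[.4879,.0648,.170])])
g=cv2.cvtColor(c["image"],cv2.COLOR_BGR2GRAY).astype(int)
print("col257 rows165-240",g[165:240,257]);
for r in (177,180,183,186,189,192): print(r,g[r,215:300])
print("lens"); print(g[0:48:2,236:280:2])
E
```

```text
[0.4912 0.0364 0.2808] 10.2667 [ 0.2634 -0.0639 -1.1796]
cam (array([0.4834, 0.1155, 0.4059]), array([ 0.0257, -0.3151, -0.9487]))
pred lens [256.0312 -12.5362] mouth [array([256.943 , 169.8776]), array([256.7561, 180.1565]), array([257.0869, 161.9605])]
col257 rows165-240 [142 143 143 145 146 141 125 113 152 212 234 236 235 234 235 237 239 240 239 237 236 236 237 231 206 177 165 163 158 176 223 241 245 244 242 242 241 241 241 240 240 239 238 238 238 238 239 239 241
 239 237 234 215 171 134 123 122 121 121 118 111 103 102 101 101 102 101 102 101 103 102 101 102 103 101]
177 [143 143 142 139 138 136 132 131 140 152 159 159 151 145 142 142 145 154 162 171 179 186 194 199 206 211 216 218 219 221 223 223 226 227 228 228 230 231 232 232 233 234 235 236 236 237 237 237 236
 235 233 232 229 227 225 223 222 221 218 215 211 204 199 193 185 176 165 157 152 146 144 143 143 143 142 142 144 145 146 146 149 150 152 154 156]
180 [145 144 141 140 139 137 134 129 127 128 128 131 137 145 151 158 165 171 178 184 190 196 199 205 208 210 213 218 219 221 222 222 223 224 226 228 231 233 234 235 236 236 237
[... 2520 characters left out ...]
54 53 52]
 [38 36 35 35 33 36 35 36 37 36 36 36 40 56 55 55 54 54 55 54 51 51]
 [36 36 36 36 34 33 36 36 37 37 39 37 42 54 57 56 54 53 53 53 51 51]
 [36 36 35 34 34 36 35 36 36 38 40 35 44 55 56 55 55 53 54 51 52 51]
 [37 35 37 37 35 37 38 37 39 38 38 39 48 56 55 55 54 52 52 52 51 51]
 [37 36 36 37 36 37 38 38 38 38 38 37 49 55 55 55 54 53 54 51 51 51]
 [36 37 38 36 37 39 39 39 38 41 39 38 46 55 55 56 54 52 52 52 52 50]
 [46 46 43 38 38 41 39 37 39 37 38 39 43 51 52 50 46 44 49 52 51 51]
 [43 45 41 37 40 39 39 39 39 39 39 41 38 40 39 39 36 36 37 47 48 51]
 [36 39 37 39 38 41 39 42 40 39 40 39 39 37 36 36 38 34 36 38 43 49]
 [39 38 38 38 39 39 39 39 41 40 40 39 38 39 39 38 38 36 36 36 39 46]]
```

```bash
python3 - <<'E'
from h import *
np.set_printoptions(precision=4,suppress=True,linewidth=200)
s,d,w,x=[dict(np.load(f"pics/{n}.npz")) for n in("scene6","side6","wrist6","w3")]
w7=dict(np.load("pics/wrist7.npz"))
X=lambda x,y:(279+(x+.5)/6-.5,106+(y+.5)/6-.5)
P6=lambda i,a,b:((212,121),(212,127),(138,0))[i]
def px(i,a,b):
    f=(3.96,3.96,1.0296)[i];o=(0,261,522)[i];u0,v0=P6(i,a,b);return (u0+(a-o+.5)/f-.5,v0+(b+.5)/f-.5)
print("lens obs",px(2,645,23),"pred",proj(w,[.4747,.1841,.199]));print("lens tri",tri([(w,px(2,645,23)),(x,X(360,303))]))
print("bottom tri",tri([(s,px(0,141,216)),(d,px(1,412,222))]))
print("slot low end?",tri([(s,px(0,142,140)),(d,px(1,420,130))]))
# wrist7 rim
for v,z in((172.5,.17),(172.5,.171),(189,.228),(194,.228)): print(v,z,plane(w7,(256.8,v),z))
print("lr",plane(w7,(223,184),.199),plane(w7,(290,184),.199))
print("handle/outer wall end row217",plane(w7,(257,217),.228))
# edges of cup in scene6 / side6 along image rows & columns through blob
for c,(u,v) in((s,px(0,136,216)),(d,px(1,405,222))):
    g=cv2.cvtColor(c["image"],cv2.COLOR_BGR2GRAY).astype(int);u,v=int(round(u)),int(round(v));print(u,v);print(g[v-14:v+15,u-14:u+15])
E
```

```text
lens obs (257.4494949494949, 22.324397824397824) pred [257.6556  23.2128]
lens tri (array([0.475 , 0.184 , 0.1999]), array([0.6, 0.6]))
bottom tri (array([0.4841, 0.0437, 0.2096]), array([1.5, 1.5]))
slot low end? (array([0.4917, 0.0477, 0.2816]), array([4.8, 4.8]))
172.5 0.17 [0.4886 0.0553 0.17  ]
172.5 0.171 [0.4886 0.0556 0.171 ]
189 0.228 [0.4886 0.0586 0.228 ]
194 0.228 [0.489 0.055 0.228]
lr [0.4625 0.0506 0.199 ] [0.515  0.0562 0.199 ]
handle/outer wall end row217 [0.4909 0.0379 0.228 ]
246 175
[[108 109 109 109 110 109 109 108 108 105 100  94  88  87  91  93  92  95 103 119 132 136 134 128 124 133 136 137 137]
 [108 109 109 109 109 109 109 109 108 108 107 100  93  93  93  93  92  94 103 119 132 136 134 127 124 133 136 136 137]
 [109 109 109 109 110 109 108 109 109 109 107 103  96  96  94  92  92  95 103 119 132 135 135 127 125 134 137 136 136]
 [109 109 110 109 109 109 108 109 109 109 108 104  96  96  94  93  92  95 103 118 132 136 134 128 125 132 136 136 136]
 [109 109 109 109 109 109 109 109 109 110 110 106  98  95  94  93  92  95 103 118 133 136 134 128 124 132 137 137 13
[... 5619 characters left out ...]
117 111 120 117 115 106  98  90  89  84  83  86  93  98 107 109 112 112 106 106 111 108 107 103 108 112]
 [117 111 113 118 113 114 115 122 117 112 111 104  98  95 103 105 106 111 111 106 100 105 106 110 111 106 107 112 103]
 [112 114 113 110 115 115 113 119 114 118 118 112 109 114 113 112 110 108 101 102 103 102 102 106 106 103 104 104 102]
 [109 116 114 114 114 115 117 114 115 114 117 116 115 112 114 113 104 106 104 100 107 103 107 103 105 103 103 106 106]
 [108 115 110 112 116 115 115 120 119 115 117 114 112 103 101 103 101 103 103 102 102 105 103 105 110 107 105 100 101]
 [108 104 113 113 114 116 120 118 117 113 112 111 106  97  97 100 105 106 105 106 110 108 112 109 109 108 105 104 107]]
```

```bash
python3 - <<'E'
from h import *
np.set_printoptions(precision=4,suppress=True,linewidth=200)
s,d,w=[dict(np.load(f"pics/{n}.npz")) for n in("scene6","side6","wrist6")]
c=tri([(s,(246.4,175.3)),(d,(247.4,182.4))]);print("body",c)
# silhouette extents predicted for cup cylinder, mouth M, tilt t about horizontal axis (bottom dips +)
a=-1.679+np.pi/2; f=np.array([np.cos(1.68),np.sin(1.68),0]);l=np.array([-f[1],f[0],0])
obs={"s":(237.5,255.3,166.5,184),"d":(238,256.8,171.8,193)}
th=np.linspace(0,2*np.pi,60)
for zc in(.195,.2,.205):
  for ym in(.07,.075,.08):
    for t in(-.1,0,.1):
      ax=np.cos(t)*f+np.sin(t)*np.array([0,0,1]);up=np.cross(ax,l)
      M=np.array([.4864,ym,zc])
      pts=[M-k*.032*ax+.029*(np.cos(q)*l+np.sin(q)*up) for k in(0,1) for q in th]
      r=[]
      for n,cam in(("s",s),("d",d)):
        p=np.array([proj(cam,q) for q in pts]);r+=list(np.array([p[:,0].min(),p[:,0].max(),p[:,1].min(),p[:,1].max()])-obs[n])
      p=np.array([proj(w,M+h*.029*up) for h in(-1,1)])
      print(zc,ym,t,np.round(r,1),np.round(p[:,1],1))
g=cv2.cvtColor(w["image"],cv2.COLOR_BGR2GRAY).astype(int);print(g[165:225,258])
E
```

```text
body (array([0.4863, 0.0545, 0.2017]), array([1.7, 1.7]))
0.195 0.07 -0.1 [-1.2  1.6  0.2  3.2 -0.6  2.1 -0.6  1.6] [180.1 194.8]
0.195 0.07 0 [-1.2  1.6  0.5  3.6 -0.6  2.1 -0.3  2.1] [177.  198.8]
0.195 0.07 0.1 [-1.2  1.6  1.   4.  -0.6  2.1  0.1  2.4] [174.  202.5]
0.195 0.075 -0.1 [-1.9  0.9 -0.6  2.4 -1.9  0.8 -1.4  0.7] [174.9 188.1]
0.195 0.075 0 [-1.8  0.9 -0.2  2.8 -1.9  0.8 -1.1  1.2] [171.7 192.1]
0.195 0.075 0.1 [-1.8  0.9  0.2  3.2 -1.9  0.8 -0.7  1.5] [168.6 195.9]
0.195 0.08 -0.1 [-2.5  0.2 -1.3  1.6 -3.2 -0.6 -2.3 -0.2] [169.5 181.2]
0.195 0.08 0 [-2.5  0.2 -1.   2.  -3.1 -0.6 -2.   0.3] [166.3 185.3]
0.195 0.08 0.1 [-2.5  0.2 -0.5  2.4 -3.2 -0.5 -1.6  0.7] [163.2 189.2]
0.2 0.07 -0.1 [-1.2  1.6 -1.1  1.9 -0.7  2.1 -1.9  0.4] [181.7 197.2]
0.2 0.07 0 [-1.2  1.6 -0.8  2.4 -0.6  2.1 -1.6  0.8] [178.5 201.2]
0.2 0.07 0.1 [-1.2  1.6 -0.4  2.7 -0.6  2.1 -1.2  1.2] [175.4 205.1]
0.2 0.075 -0.1 [-1.9  0.9 -1.9  1.1 -2.   0.8 -2.7 -0.5] [176.3 190.3]
0.2 0.075 0 [-1.9  0.9 -1.5  1.6 -1.9  0.8 -2.4 -0. ] [173.1 194.4]
0.2 0.075 0.1 [-1.9  0.9 -1.1  1.9 -1.9  0.8 -2.   0.3] [1
[... 399 characters left out ...]
  2.2 -2.5  0. ] [176.9 207.8]
0.205 0.075 -0.1 [-1.9  0.9 -3.2 -0.2 -2.   0.8 -4.  -1.8] [177.8 192.6]
0.205 0.075 0 [-1.9  0.9 -2.8  0.3 -1.9  0.8 -3.7 -1.3] [174.5 196.8]
0.205 0.075 0.1 [-1.9  0.9 -2.4  0.7 -2.   0.8 -3.3 -0.9] [171.3 200.8]
0.205 0.08 -0.1 [-2.6  0.2 -3.9 -1.  -3.3 -0.5 -4.8 -2.6] [172.3 185.5]
0.205 0.08 0 [-2.5  0.2 -3.6 -0.5 -3.2 -0.5 -4.5 -2.1] [169.  189.7]
0.205 0.08 0.1 [-2.5  0.2 -3.2 -0.1 -3.2 -0.5 -4.2 -1.8] [165.7 193.8]
[157 153 155 157 160 151 129 115 155 218 237 239 238 237 238 240 242 242 241 239 238 238 236 225 197 175 168 166 158 176 225 242 246 245 244 243 243 242 242 242 241 241 240 239 239 239 240 241 241
 240 239 234 214 169 133 125 125 125 125 120]
```

The wrist rim rays put the mouth at about (0.489, 0.055, 0.199). That is on the lens axis and upright, but 130 mm away, so I move 10 mm closer.

>>> arm_command(targets=[{"tx": 3, "ty": 0, "tz": 0, "wx": 0, "wy": 0, "wz": 0, "gripper": 0}, {"tx": 4, "ty": 0, "tz": 0, "wx": 0, "wy": 0, "wz": 0, "gripper": 0}, {"tx": 3, "ty": 0, "tz": 0, "wx": 0, "wy": 0, "wz": 0, "gripper": 0}, {"tx": 0, "ty": 0, "tz": 0, "wx": 0, "wy": 0, "wz": 0, "gripper": 0}, {"tx": 0, "ty": 0, "tz": 0, "wx": 0, "wy": 0, "wz": 0, "gripper": 0}, {"tx": 0, "ty": 0, "tz": 0, "wx": 0, "wy": 0, "wz": 0, "gripper": 0}, {"tx": 0, "ty": 0, "tz": 0, "wx": 0, "wy": 0, "wz": 0, "gripper": 0}])

```text
t: 11.0
tool_pos: [0.4902, 0.047, 0.2808]
tcp_rot: [2.098, 2.338, -0.0]
ft_force: [0.5, 0.3, -1.0]
gripper_width: 0.0227
grasp_force: 58.9
```

```bash
python3 - <<'E'
from bench import env, eyes
from h import *
np.set_printoptions(precision=4,suppress=True,linewidth=200)
o=env.observe();print(o["tool_pos"],o["ft_force"],o["grasp_force"],o["t"],abs(o["dq"]).max())
c=eyes.capture("wrist");g=cv2.cvtColor(c["image"],cv2.COLOR_BGR2GRAY).astype(int)
print(g[168:200,257]);print(plane(c,(256.8,172.5),.171),plane(c,(256.8,194),.228))
z=np.load("pics/scene0.npz")["image"].astype(int);s=eyes.capture("scene")["image"].astype(int);D=abs(z-s).max(2)
for n,p in(("large",[.445,-.06,.085]),("small",[.44,-.237,.095]),("largeHook",[.464,-.058,.2]),("smallHook",[.451,-.231,.2]),("head",[.4715,.213,.2]),("poletop",[.468,.241,.256])):
    u,v=proj(np.load("pics/scene0.npz"),p).astype(int);print(n,u,v,np.median(D[v-6:v+7,u-6:u+7]),(D[v-6:v+7,u-6:u+7]>30).mean())
E
```

```text
[0.4902 0.047  0.2808] [ 0.4838  0.2547 -1.0226] 58.8826721906662 11.0 0.0022115291405926845
[148 147 140 122 111 151 214 235 237 236 235 236 238 239 241 239 237 236 237 237 232 207 178 167 164 161 178 224 241 245 244 243]
[0.4876 0.0657 0.171 ] [0.4879 0.0651 0.228 ]
large 250 228 4.0 0.10059171597633136
small 277 264 4.0 0.14201183431952663
largeHook 255 197 4.0 0.04142011834319527
smallHook 281 234 3.0 0.03550295857988166
head 222 154 3.0 0.0
poletop 217 136 4.0 0.0
```

```bash
python3 -c "
from bench import env
print(env.finish_job())"
```

```text
the job is handed in; nothing more can be done
None
```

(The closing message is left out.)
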